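# Hang the torque wrench on the side-opening hooks

## Task

Take the torque wrench out of its cradle and hang it by the shank on the two red hooks of the rack, either way round and roughly centred: bring it in through the open side of the hooks, lower it into the throats behind the lips, and press it down past the sprung rollers and fully home in both hooks, with a firm push of at least 10 N on the throat floors, before letting go. Be gentle: never push the wrench against the rack with more than 30 N, and leave the other things where they are.

Things in the scene. Friction and masses are not known exactly. Their poses are not given: they have to be found in the camera images.
- wrench: Torque wrench, 0.45 kg: round chrome steel shank 14 mm thick, 138 mm bare between two 22 mm collars; beyond them a black handle (28 mm thick, 108 mm long) and a ratchet head (38 mm across, square drive down to 25 mm below the axis). Origin on the shank axis midway between the collars, 5 mm or less from its balance point. y along the shank to the head, z up. Starts level in the cradle, axis 50 mm up.
- shank_head (a point): Point on the shank axis, 50 mm from the wrench origin towards the head.
- shank_tail (a point): Point on the shank axis, 50 mm from the wrench origin towards the handle.
- cradle: Low wooden cradle fixed to the bench, 70 (x) x 150 (y) mm, base 12 mm high; two blocks 12 mm thick and 57 mm high, at y = -55 and +55 mm, hold the shank in open-topped notches 17 mm wide, floor 43 mm up. Origin at the underside centre, y along the wrench.
- rack: Wrench rack fixed to the bench: grey base 130 (x) x 160 (y) x 14 mm, two aluminium uprights, two identical red hooks, each 14 mm thick, at y = -50 and +50 mm. Origin on the bench below the seat; the wrench goes in along +x (the hooks' open side faces -x), y runs from hook to hook. Between the hooks all is open above the base.
- rack_seat (a point): Nominal place of the middle of the shank axis when home: 140 mm above the bench, axes as the rack. The hook pair is clamped up to 14 mm off this either way along x and up to 6 mm in height, the same for both hooks; this offset is not measured and must be felt or seen. The hooks do not give under load. The sizes below are in mm from the true seat.
- rack_mouth (a point): Middle of the hooks' mouth at nominal adjustment, 39 mm above rack_seat and 15 mm to -x of it. Mouth: open to -x, 34 mm high, between the top of the front lip (z = +22; lip from x = -21 to -9) and the underside of the overhang (z = +56, 6 mm thick, from x = -21 to the back wall). Rigid upright back wall: its face is at x = +7.5.
- rack_rollers (a point): Nominal centre between the two sprung steel rollers, 7.5 mm above and 9 mm to -x of rack_seat. One free-turning roller in each lip (10 mm across, axis along y) stands 5 mm into the 16.5 mm wide throat; it gives towards -x at 3 N, plus 0.7 N per mm. The shank, sliding down the back wall, must be pressed past both (4 to 15 N in all, with friction), then meets the rigid throat floor at z = -7.
- front_light: Bystander: blue plastic bicycle front light, 50 x 34 x 35 mm. Origin at the underside centre. Leave where it is.
- pump_head: Bystander: aluminium pump head, about 57 x 24 x 38 mm. Origin at the underside centre. Leave where it is.
- bar_grip: Bystander: white handlebar grip, a tube standing upright, 32 mm across, 100 mm tall. Origin at the underside centre. Leave where it is.
- lube: Bystander: green bottle with red cap, 44 mm across, 90 mm tall. Origin at the underside centre. Leave where it is.
- sprocket: Bystander: dark steel ring lying flat, 90 mm across, 6 mm thick. Origin at the underside centre. Leave where it is.
- tin: Bystander: open aluminium tin, 72 mm across, 80 mm tall. Origin at the underside centre. Leave where it is.
Things that resemble listed ones, but are neither listed nor needed, are in the scene too. What is shaped like the rack but yellow is not meant.

How it is judged:
By the outcome, as a careful person would: the job done as asked, in the order asked, and still so for the second after the job is handed in, with the robot touching nothing.
It also fails if it takes over 72 s, if anything falls off the work surface, if the arm or the gripper's body presses on something with over 40 N, if the wrist force passes 120 N, or if a joint passes its speed limit or range.

## Robot

A 7-joint arm with a two-finger parallel gripper is mounted at the origin on the work surface. World frame = base frame: x ahead of the robot, y to its left, z up, the work surface at z = 0. Lengths are in m, angles in rad, forces in N, time in s.
With the tool pointing down it reaches from about 0.425 to 0.925 m from the base axis. Payload 6.8 kg.
Tool frame: the origin (TCP) lies midway between the tips of the shut fingers; the grasp point (between the pads) lies 19 mm behind it; z points along the fingers, y is the direction in which the jaws open and shut (so a half turn about z gives the same grasp; the last joint's range is limited). The gripper opens to 85 mm and grips with 20 to 120 N. Pads are 22 mm wide; open, the fingers measure 114 mm over their backs; the gripper's body (76 mm by 85 mm) begins 54 mm behind the grasp point. The pads swing forward as they close: fully open they stand 13 mm farther back than shut.
Start: joints at [-1.3, 0.477, 0.022, 1.555, -0.011, 1.109, -0.083], TCP at [0.25, 0.627, 0.231] pointing down, gripper open.
Joint ranges: [-2.96, 2.96], [-0.34, 2.1], [-1.41, 1.46], [0.24, 2.44], [-1.37, 4.51], [0.17, 1.92], [-2.96, 2.96]. Speed limits (rad/s): [2.39, 2.39, 3.14, 3.14, 3.14, 3.14, 3.14].

## Interface

Orientations are given as a unit quaternion [w, x, y, z].
In Python, from station import status, eyes, workorder gives the robot as it stands. The module is installed in compiled form; this text tells all that it offers.
- The arm moves only by the shell command python3 -m jog 'ROWS' [FORCE]. ROWS is text: rows parted by semicolons, each of 7 numbers parted by spaces: the shift along the tool's x, y, z in m, then the turn, a rotation vector about the tool's x, y, z in degrees, then the finger opening in m, from 0 to 0.0854. In form: dx dy dz rx ry rz jaw; .... A call has 1 to 5 rows; each row is the pose to reach, as a shift and turn from the pose commanded when the call began, along the tool's axes at that moment; what a row does not reach only later rows make up. A row lasts 1/10 s, in which the tool goes at most 50 mm and 8.59 degrees, less where a joint would pass 70% of its speed; a pose out of reach is approached as far as the arm can. A call with a gripper value outside its range is refused whole. The fingers move at their own pace and stop on an object; FORCE is the grip in N (left out, the last holds). Time passes only in rows, so rows that repeat a pose let the fingers close. It gives the time, the measured TCP pose, the force and the opening at its end, in the units of the state.
- status.get_obs(): the state, without advancing time (a new reading comes with each control period).
- eyes.read_camera(name): name is "scene" or "top" or "wrist"; returns a dict with "image" (400x640x3 uint8, red, green, blue), "intrinsics" (3x3 intrinsics, pixels), "position" and "orientation" of the camera in the world. Camera axes: x right, y up, looking along -z (the intrinsics and any distortion apply to the point x, -y, -z); pixel columns grow to the right and rows downward; lengths in m; the calibration is good to about 2 mm. A picture is of the moment at which its call begins. There is no depth.
- workorder.hand_in(): hands the job in, once; it reports no verdict.
The state is a dict: "t": time; "q": joint angles; "joint_vel": joint speeds; "joint_torque": joint torques, N m; "eef_pos": TCP position; "tool_rot": TCP orientation; "contact_force": force on the tool from outside, world axes, zero at the start; "torque": the same for the moment, N m; "gripper_width": opening from 0.0 (shut) to 1.0 (fully open).
Only numpy, scipy, OpenCV 4.12 (cv2) and the standard library are available. Lean on these libraries where they do the work, as an engineer would, in place of code of your own. Each camera call takes 0.05 s, during which the arm holds its last target.

## Working session

There is one attempt and no reset: what is moved stays moved. The work goes in short steps, Python scripts to look and compute and a shell command to move; the robot and the scene stay as the last step left them, time stands still between calls to the robot, and variables do not carry over. Pictures are saved under pics/ and viewed, and the job is handed in when it is done.

```bash
mkdir -p pics; ls
python3 - <<'E'
from station import status, eyes
import cv2
o=status.get_obs()
for k,v in o.items(): print(k,v)
for n in ["scene","top","wrist"]:
    c=eyes.read_camera(n)
    cv2.imwrite(f"pics/{n}0.png",c["image"][:,:,::-1])
    print(n,c["intrinsics"],c["position"],c["orientation"],[k for k in c])
E
```

```text
pics
t 0.0
q [-1.30009919  0.47781866  0.02233729  1.55647683 -0.01150489  1.1093038
 -0.08308128]
joint_vel [-0.00047307  0.00124621 -0.00092213  0.00069398 -0.00041332  0.00077426
 -0.00026201]
joint_torque [ 2.11194138e-04 -5.96451473e+01  1.60790406e+00 -2.81193870e+01
  1.24328246e-02  9.45068139e-03  1.60399668e-05]
eef_pos [0.24940454 0.62657846 0.23030252]
tool_rot [-1.09930683e-04  1.88248502e-01  9.82120980e-01 -9.32804931e-04]
contact_force [ 0.12325564 -0.88000033 -0.58212738]
torque [ 0.02603056 -0.01851569  0.02360379]
gripper_width 1.0005925124925994
scene [[450.19238655   0.         315.19532968]
 [  0.         450.19238655 192.87389888]
 [  0.           0.           1.        ]] [1.37191054 0.4193314  1.00233359] [0.47305291 0.21382775 0.34461065 0.78213946] ['image', 'intrinsics', 'position', 'orientation']
top [[376.59576227   0.         324.65652955]
 [  0.         376.59576227 196.55453401]
 [  0.           0.           1.        ]] [ 0.26379621 -0.01771399  1.37810864] [ 0.71181342  0.07212004 -0.06194071 -0.69590496] ['image', 'intrinsics', 'position', 'orientation']
wrist [[301.37356112   0.         322.39335557]
 [  0.         301.37356112 198.62024377]
 [  0.           0.           1.        ]] [0.17496622 0.65602438 0.37396295] [ 0.8172585  -0.13208022 -0.08873568  0.55386761] ['image', 'intrinsics', 'position', 'orientation']
```

View pics/scene0.png

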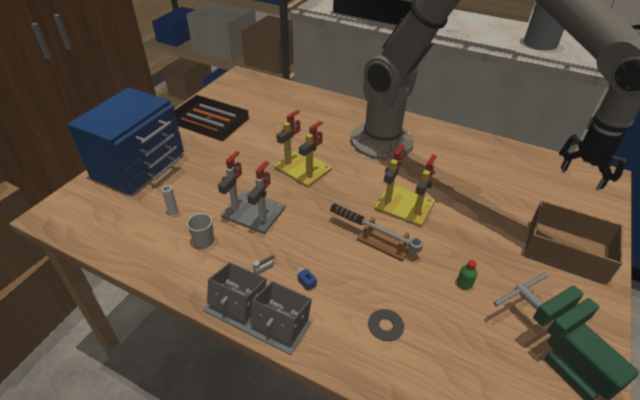

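View pics/top0.png

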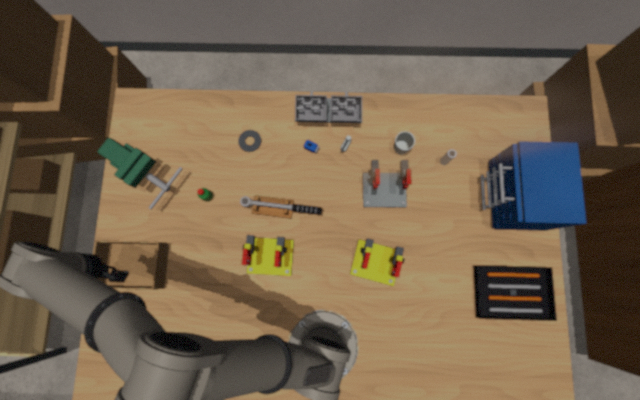

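View pics/wrist0.png

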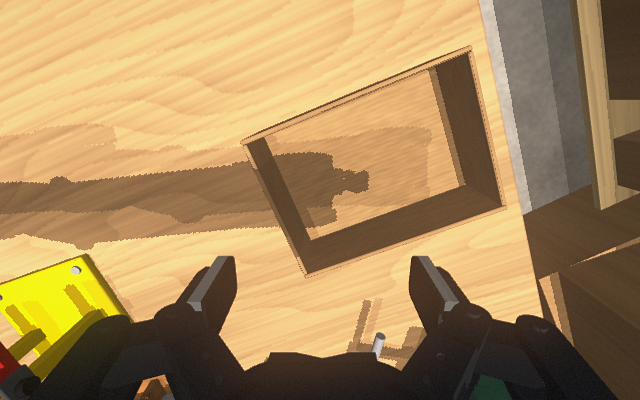

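Candidates for the rack, in the top picture: (270,255) with a yellow base, (377,262) with a yellow base, and (385,188) with a grey base. The grey one fits; the yellow ones are not meant. The wrench is at (283,207). I'll enlarge both to check.

```bash
cat > h.py <<'E'
import numpy as np, cv2
from scipy.spatial.transform import Rotation as R
from station import status, eyes
def q2R(q): return R.from_quat([q[1],q[2],q[3],q[0]]).as_matrix()
def ray(c,u,v):
    K=c["intrinsics"]; d=np.array([(u-K[0,2])/K[0,0],-(v-K[1,2])/K[1,1],-1.0])
    return np.array(c["position"]), q2R(c["orientation"])@d
def atz(c,u,v,z):
    p,d=ray(c,u,v); return p+d*(z-p[2])/d[2]
def proj(c,P):
    K=c["intrinsics"]; X=q2R(c["orientation"]).T@(np.array(P,float)-c["position"])
    return np.array([K[0,0]*X[0]/-X[2]+K[0,2], K[1,1]*(-X[1])/-X[2]+K[1,2]])
def crop(c,x0,y0,w,h,s,name):
    im=c["image"][y0:y0+h,x0:x0+w,::-1]
    cv2.imwrite(name,cv2.resize(im,None,fx=s,fy=s,interpolation=cv2.INTER_CUBIC))
E
python3 - <<'E'
from h import *
c=eyes.read_camera("top"); crop(c,230,150,200,100,4,"pics/t1.png")
s=eyes.read_camera("scene"); crop(s,210,140,100,100,6,"pics/s1.png"); crop(s,320,190,120,80,6,"pics/s2.png")
E
```

```text
(no output)
```

View pics/t1.png

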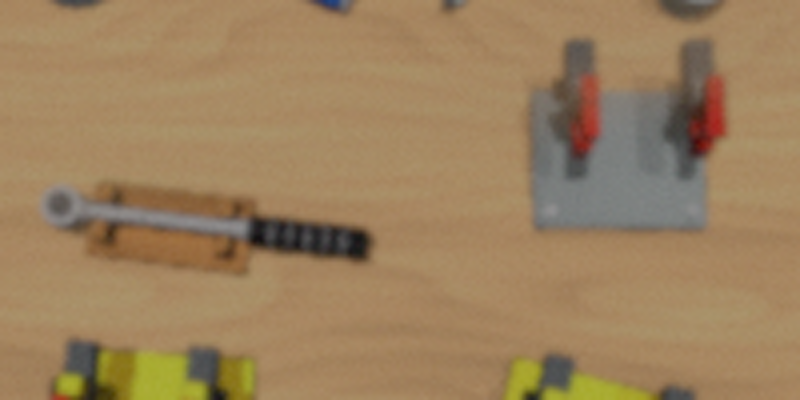

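View pics/s1.png

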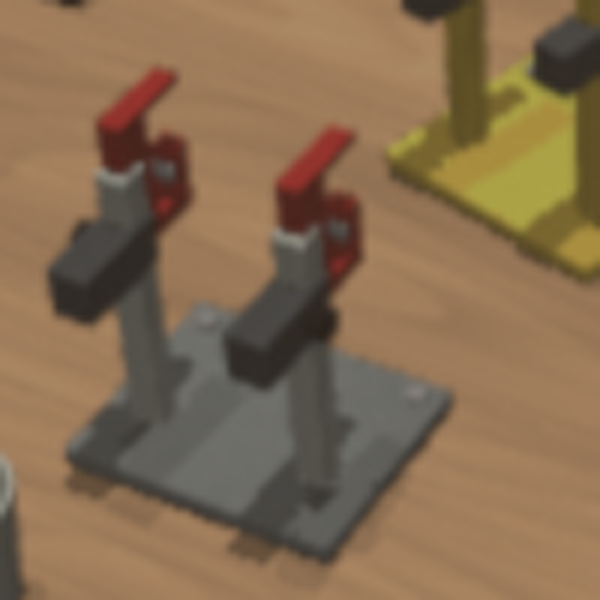

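View pics/s2.png

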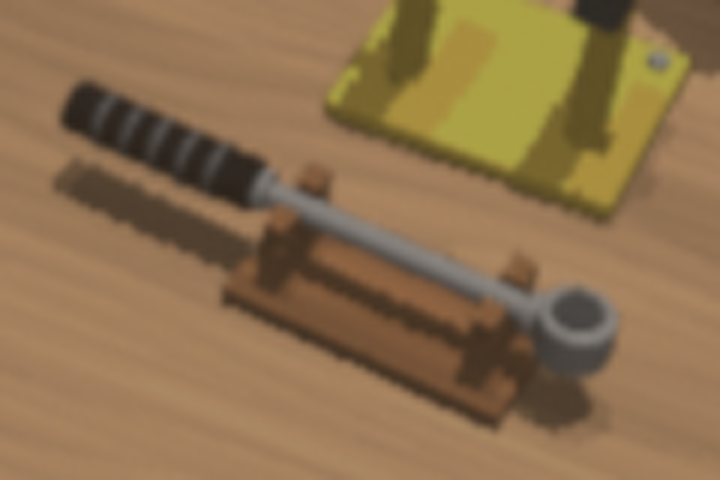

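Run:
```python
from h import *
np.set_printoptions(precision=4,suppress=True)
c=eyes.read_camera("top"); s=eyes.read_camera("scene")
T=lambda x,y:(230+x/4,150+y/4); S1=lambda x,y:(210+x/6,140+y/6); S2=lambda x,y:(320+x/6,190+y/6)
print("base top",[atz(c,*T(*p),.014)[:2] for p in [(533,90),(707,90),(533,228),(706,229)]])
print("base scene",[atz(s,*S1(*p),.014)[:2] for p in [(205,303),(455,398),(68,455),(325,552)]])
print("shank top", [atz(c,*T(*p),.05)[:2] for p in [(62,207),(90,210),(248,228),(365,243)]])
print("shank scene", [atz(s,*S2(*p),.05)[:2] for p in [(270,187),(535,300)]])
print("cradle top base corners",[atz(c,*T(*p),.012)[:2] for p in [(103,183),(255,200),(88,252),(247,271)]])
print("overhang top", [atz(c,*T(*p),.202)[:2] for p in [(585,75),(598,75),(590,155),(705,75),(722,75),(705,152)]])
print("overhang scene front/back", [atz(s,*S1(*p),.202)[:2] for p in [(155,68),(178,75),(98,125),(330,128),(355,137),(277,185)]])
```

```text
base top [array([ 0.6202, -0.1366]), array([ 0.6235, -0.2984]), array([ 0.4898, -0.1372]), array([ 0.4923, -0.2952])]
base scene [array([ 0.4982, -0.288 ]), array([ 0.499 , -0.1295]), array([ 0.629, -0.284]), array([ 0.6247, -0.1309])]
shank top [array([0.4937, 0.2883]), array([0.4916, 0.263 ]), array([0.4783, 0.1204]), array([0.467 , 0.0155])]
shank scene [array([0.4759, 0.1286]), array([0.4861, 0.2681])]
cradle top base corners [array([0.5237, 0.2605]), array([0.5107, 0.119 ]), array([0.4589, 0.2705]), array([0.4446, 0.1237])]
overhang top [array([ 0.5844, -0.162 ]), array([ 0.5846, -0.1724]), array([ 0.5186, -0.1658]), array([ 0.5863, -0.2583]), array([ 0.5866, -0.272 ]), array([ 0.523 , -0.2572])]
overhang scene front/back [array([ 0.5321, -0.2725]), array([ 0.5315, -0.2594]), array([ 0.5822, -0.2705]), array([ 0.5321, -0.1715]), array([ 0.5324, -0.1574]), array([ 0.5801, -0.1704])]
```

```bash
cat >> h.py <<'E'
def goal(pos,jawdeg,tilt=0):
    """rows to reach world pos with tool down, tool y at angle jawdeg in xy"""
    o=status.get_obs(); A=q2R(o["tool_rot"]); a=np.radians(jawdeg)
    y=np.array([np.cos(a),np.sin(a),0]); z=np.array([0,0,-1.]); x=np.cross(y,z)
    B=np.stack([x,y,z],1)
    d=A.T@(np.array(pos)-o["eef_pos"]); r=np.degrees(R.from_matrix(A.T@B).as_rotvec())
    print("t",o["t"],"pos",o["eef_pos"].round(4),"d",d.round(4),"rot",r.round(2),"F",o["contact_force"].round(1))
E
python3 - <<'E'
from h import *
np.set_printoptions(precision=4,suppress=True)
c=eyes.read_camera("top"); 
print("yellow", [(p,atz(c,*p,.2)[:2]) for p in [(247,238),(247,265),(280,238),(280,266),(365,242),(370,268),(397,275)]])
print("lube",atz(c,204,194,.09), "base", atz(c,270,255,.014))
goal([.483,.193,.26],-5.3)
E
```

```text
yellow [((247, 238), array([0.3529, 0.2418])), ((247, 265), array([0.2699, 0.2365])), ((280, 238), array([0.3552, 0.1384])), ((280, 266), array([0.2692, 0.1344])), ((365, 242), array([ 0.3488, -0.1268])), ((370, 268), array([ 0.2698, -0.1424])), ((397, 275), array([ 0.2507, -0.2248]))]
lube [0.5112 0.4266 0.09  ] base [0.308  0.1962 0.014 ]
t 0.4 pos [0.2496 0.6271 0.2312] d [-0.3774 -0.317  -0.0287] rot [-0.01  0.01 73.59] F [ 0.1 -0.1  0.4]
```

```bash
python3 -m jog '0 0 -0.03 0 0 0 0.0854;-0.377 -0.317 -0.029 0 0 73.6 0.0854;-0.377 -0.317 -0.029 0 0 73.6 0.0854;-0.377 -0.317 -0.029 0 0 73.6 0.0854;-0.377 -0.317 -0.029 0 0 73.6 0.0854'
python3 - <<'E'
from h import *
goal([.483,.193,.26],-5.3)
E
```

```text
t: 0.9
eef_pos: [0.345, 0.4492, 0.2611]
tool_rot: [-0.0, 0.473, 0.881, 0.0]
contact_force: [1.3, 0.5, 0.1]
gripper_width: 1.003
t 0.9 pos [0.345  0.4492 0.2611] d [-0.2898 -0.0266  0.001 ] rot [ 2.000e-02 -3.000e-02  3.887e+01] F [1.3 0.5 0.1]
```

```bash
python3 -m jog '-0.29 -0.027 0 0 0 38.9 0.0854;-0.29 -0.027 0 0 0 38.9 0.0854;-0.29 -0.027 0 0 0 38.9 0.0854;-0.29 -0.027 0 0 0 38.9 0.0854;-0.29 -0.027 0 0 0 38.9 0.0854'; python3 -m jog '0 0 0 0 0 0 0.0854'
python3 - <<'E'
from h import *
goal([.483,.193,.26],-5.3)
c=eyes.read_camera("wrist"); cv2.imwrite("pics/w1.png",c["image"][:,:,::-1])
print(proj(c,[.483,.193,.05]), status.get_obs()["q"])
E
```

```text
t: 1.4
eef_pos: [0.4646, 0.2297, 0.2613]
tool_rot: [-0.0, 0.739, 0.674, 0.001]
contact_force: [1.7, 0.2, -0.3]
gripper_width: 0.996
t: 1.5
eef_pos: [0.4672, 0.224, 0.2616]
tool_rot: [0.001, 0.742, 0.671, 0.0]
contact_force: [-0.7, 0.9, 0.4]
gripper_width: 1.001
t 1.5 pos [0.4672 0.224  0.2616] d [-0.0292  0.0188  0.0017] rot [ 0.13  0.08 -0.45] F [-0.7  0.9  0.4]
[336.8488009  192.18285188] [-0.94415696  0.19069706  0.42587618  1.91448749 -0.08951977  1.05396196
 -0.57507177]
```

View pics/w1.png

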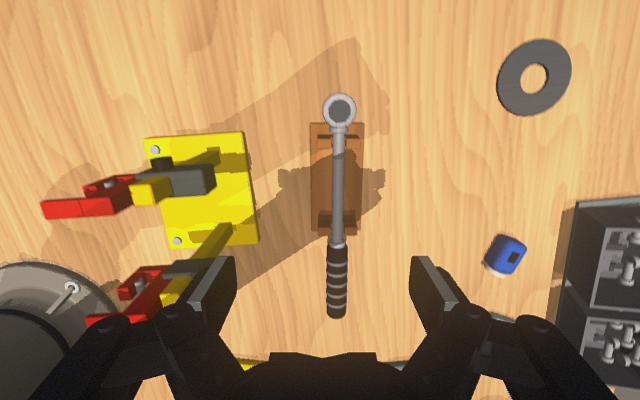

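```bash
python3 - <<'E'
from h import *
c=eyes.read_camera("wrist"); crop(c,290,85,100,175,4,"pics/w2.png")
E
sed -i 's/^/ /;s/^ //' h.py
```

```text
(no output)
```

View pics/w2.png

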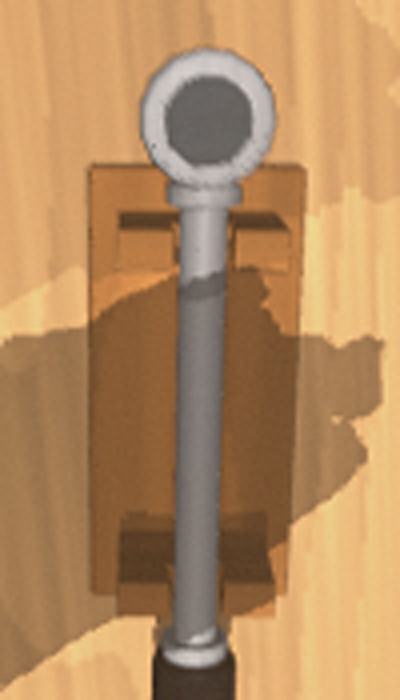

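Run:
```python
from h import *
c=eyes.read_camera("wrist"); P=lambda x,y:(290+x/4,85+y/4)
a=atz(c,*P(204,208),.05);b=atz(c,*P(196,634),.05); print(a,b,np.linalg.norm(a-b),(a+b)/2,np.degrees(np.arctan2(*(a-b)[:2])))
m=(a+b)/2; goal([m[0],m[1],.1],-np.degrees(np.arctan2(*(a-b)[:2])))
```

```text
[0.48991647 0.26668328 0.05      ] [0.47758681 0.13033044 0.05      ] 0.1369091651311721 [0.48375164 0.19850686 0.05      ] 5.166897267745337
t 1.65 pos [0.4637 0.2321 0.261 ] d [-0.0318  0.0229  0.161 ] rot [-0.01 -0.04  0.22] F [-0.4  0.8 -0. ]
```

```bash
python3 -m jog '-0.032 0.023 0.05 0 0 0 0.05;-0.032 0.023 0.1 0 0 0 0.05;-0.032 0.023 0.14 0 0 0 0.05;-0.032 0.023 0.16 0 0 0 0.05;-0.032 0.023 0.16 0 0 0 0.05'
python3 - <<'E'
from h import *
goal([.484,.1985,.038],-5.2)
s=eyes.read_camera("scene"); crop(s,300,90,160,170,4,"pics/s3.png")
c=eyes.read_camera("wrist"); cv2.imwrite("pics/w3.png",c["image"][:,:,::-1])
goal([.484,.1985,.038],-5.2)
E
```

```text
t: 2.15
eef_pos: [0.481, 0.1984, 0.0977]
tool_rot: [-0.001, 0.736, 0.677, -0.003]
contact_force: [-0.4, 0.5, 0.1]
gripper_width: 0.585
t 2.15 pos [0.481  0.1984 0.0977] d [0.0006 0.0034 0.0596] rot [-0.34  0.21  0.42] F [-0.4  0.5  0.1]
t 2.25 pos [0.4839 0.1991 0.1013] d [-0.0006  0.0001  0.0633] rot [-0.01 -0.02  0.36] F [-0.1  0.5 -0.5]
```

View pics/s3.png

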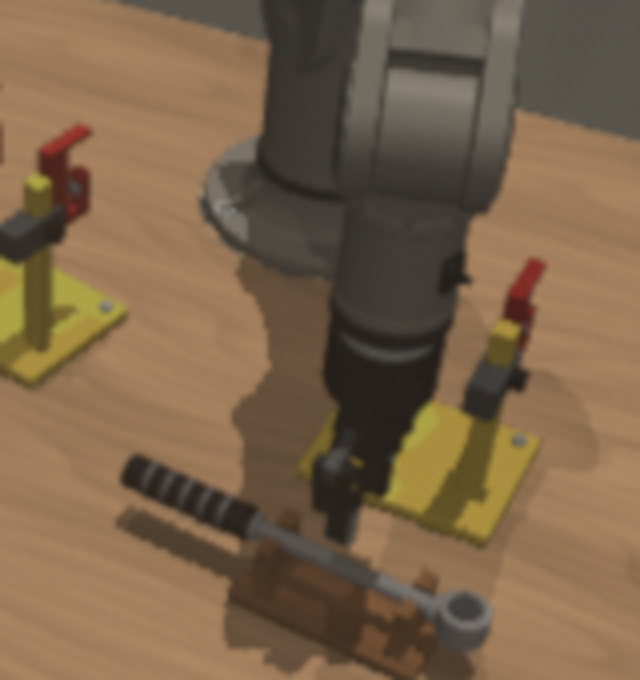

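View pics/w3.png

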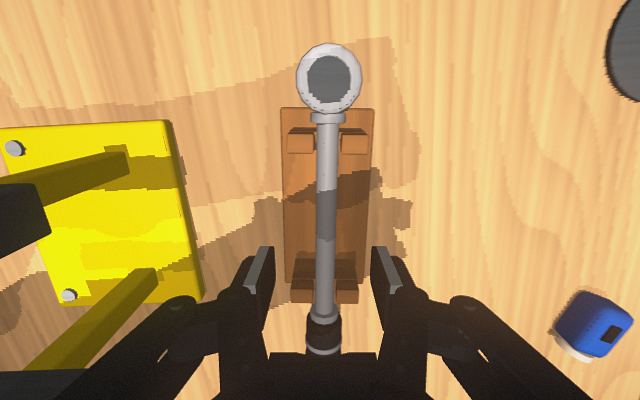

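```bash
python3 -m jog '0 0 0.03 0 0 0.3 0.045;0 0 0.05 0 0 0.3 0.045;0 0 0.063 0 0 0.3 0.045;0 0 0.063 0 0 0.3 0.045;0 0 0.063 0 0 0.3 0.045'
python3 - <<'E'
from h import *
goal([.484,.1985,.038],-5.2)
c=eyes.read_camera("wrist"); cv2.imwrite("pics/w4.png",c["image"][:,:,::-1])
E
```

```text
t: 2.75
eef_pos: [0.4849, 0.1983, 0.0391]
tool_rot: [0.0, 0.739, 0.674, 0.001]
contact_force: [-0.4, -0.7, 0.7]
gripper_width: 0.524
t 2.75 pos [0.4849 0.1983 0.0391] d [ 0.0002 -0.0009  0.0011] rot [ 0.08 -0.07 -0.06] F [-0.4 -0.7  0.7]
```

View pics/w4.png

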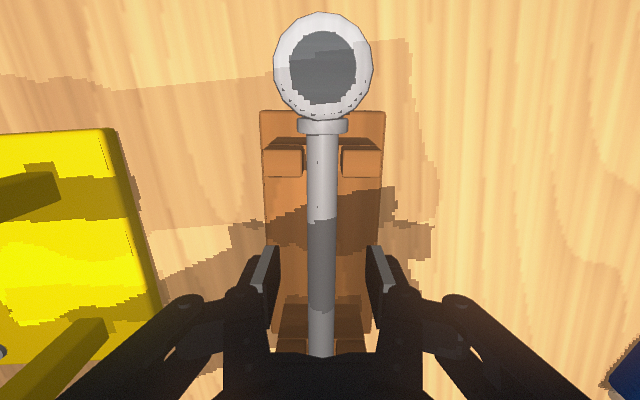

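```bash
python3 -m jog '0 0 0 0 0 0 0;0 0 0 0 0 0 0;0 0 0 0 0 0 0;0 0 0 0 0 0 0;0 0 0 0 0 0 0' 100;python3 -m jog '0 0 0 0 0 0 0;0 0 0 0 0 0 0;0 0 -0.02 0 0 0 0;0 0 -0.04 0 0 0 0;0 0 -0.04 0 0 0 0'
python3 - <<'E'
from h import *
goal([.484,.1985,.24],0)
c=eyes.read_camera("wrist"); cv2.imwrite("pics/w5.png",c["image"][:,:,::-1])
E
```

```text
t: 3.3
eef_pos: [0.4846, 0.1979, 0.0389]
tool_rot: [-0.0, 0.739, 0.674, 0.001]
contact_force: [-1.6, -0.8, 7.0]
gripper_width: 0.125
t: 3.8
eef_pos: [0.4853, 0.1981, 0.0796]
tool_rot: [0.0, 0.739, 0.674, 0.002]
contact_force: [0.5, 0.4, -3.3]
gripper_width: 0.12
t 3.8 pos [0.4853 0.1981 0.0796] d [ 0.0007 -0.0008 -0.1604] rot [ 0.17 -0.11 -5.3 ] F [ 0.5  0.4 -3.3]
```

View pics/w5.png

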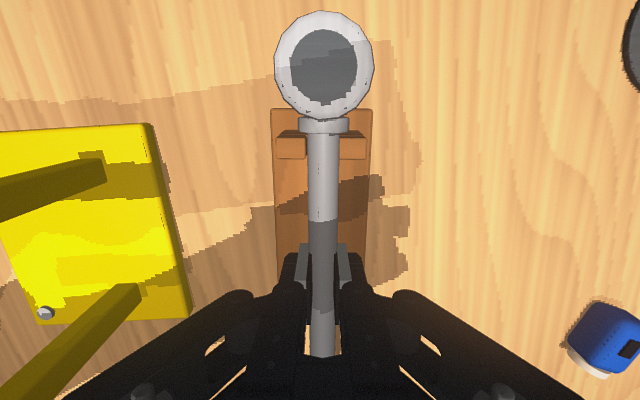

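```bash
python3 -m jog '0 0 -0.05 0 0 0 0;0 0 -0.1 0 0 0 0;0 0 -0.15 0 0 0 0;0 0 -0.18 0 0 -5.3 0;-0.05 0 -0.18 0 0 -5.3 0'
python3 - <<'E'
from h import *
goal([.44,-.2155,.26],0)
E
```

```text
t: 4.35
eef_pos: [0.4819, 0.1554, 0.2613]
tool_rot: [0.0, 0.702, 0.712, 0.005]
contact_force: [1.5, -0.7, -5.7]
gripper_width: 0.12
t 4.35 pos [0.4819 0.1554 0.2613] d [-0.3703 -0.0471 -0.0014] rot [ 0.44 -0.37  0.79] F [ 1.5 -0.7 -5.7]
```

```bash
python3 -m jog '-0.05 -0.01 0 0 0 0.5 0;-0.1 -0.02 0 0 0 0.5 0;-0.15 -0.03 0 0 0 0.5 0;-0.2 -0.04 0 0 0 0.5 0;-0.25 -0.045 0 0 0 0.5 0'
python3 - <<'E'
from h import *
goal([.44,-.2155,.26],0)
E
```

```text
t: 4.85
eef_pos: [0.4329, -0.0995, 0.2566]
tool_rot: [-0.001, 0.71, 0.704, -0.0]
contact_force: [1.7, 0.1, -4.8]
gripper_width: 0.122
t 4.85 pos [ 0.4329 -0.0995  0.2566] d [-0.1159  0.008  -0.0035] rot [-0.11 -0.05 -0.45] F [ 1.7  0.1 -4.8]
```

```bash
python3 -m jog '-0.05 0.004 -0.003 0 0 -0.4 0;-0.1 0.006 -0.003 0 0 -0.4 0;-0.116 0.006 -0.003 0 0 -0.4 0;-0.116 0.006 -0.003 0 0 -0.4 0;-0.116 0.006 -0.003 0 0 -0.4 0'
python3 - <<'E'
from h import *
goal([.44,-.2155,.26],0)
c=eyes.read_camera("wrist"); cv2.imwrite("pics/w6.png",c["image"][:,:,::-1])
s=eyes.read_camera("scene"); crop(s,200,110,150,120,5,"pics/s6.png")
E
```

```text
t: 5.35
eef_pos: [0.4392, -0.2135, 0.2596]
tool_rot: [-0.001, 0.708, 0.706, -0.001]
contact_force: [0.4, 1.7, -3.2]
gripper_width: 0.121
t 5.35 pos [ 0.4392 -0.2135  0.2596] d [-0.002   0.0008 -0.0004] rot [-0.14 -0.03 -0.11] F [ 0.4  1.7 -3.2]
```

View pics/w6.png

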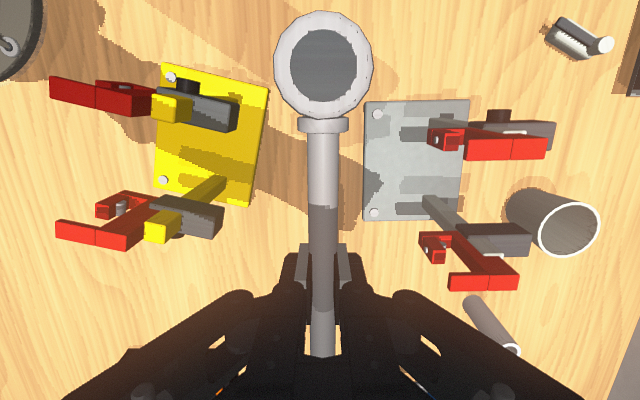

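View pics/s6.png

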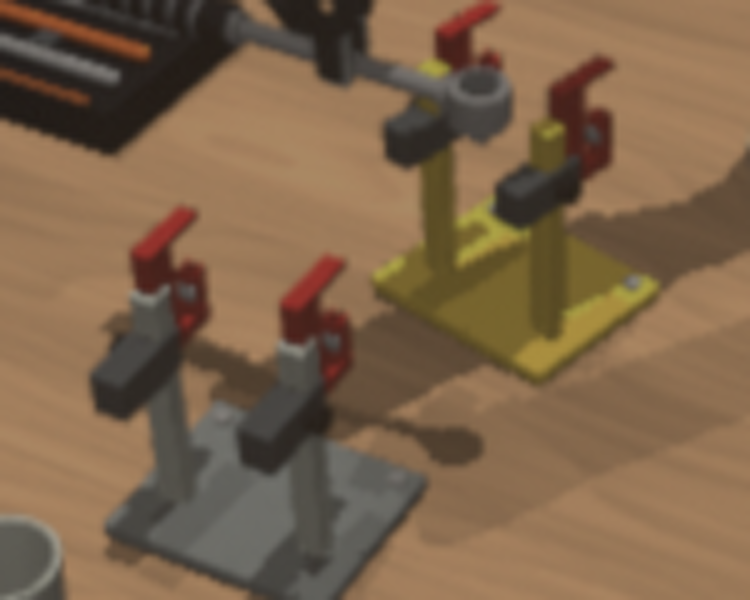

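Run:
```python
from h import *
c=eyes.read_camera("wrist"); crop(c,410,95,160,200,4,"pics/w7.png")
s=eyes.read_camera("scene"); crop(s,215,145,65,65,9,"pics/s7.png")
```

```text
(no output)
```

View pics/w7.png

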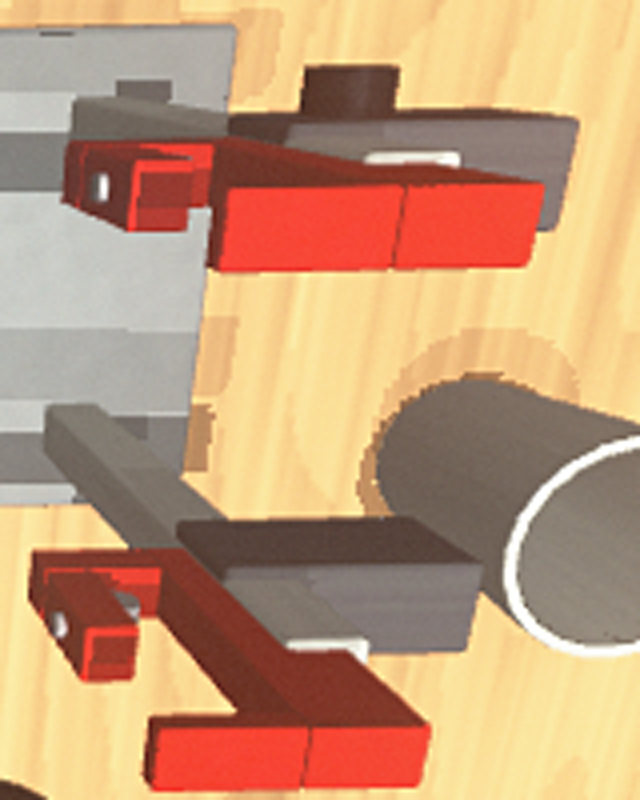

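View pics/s7.png

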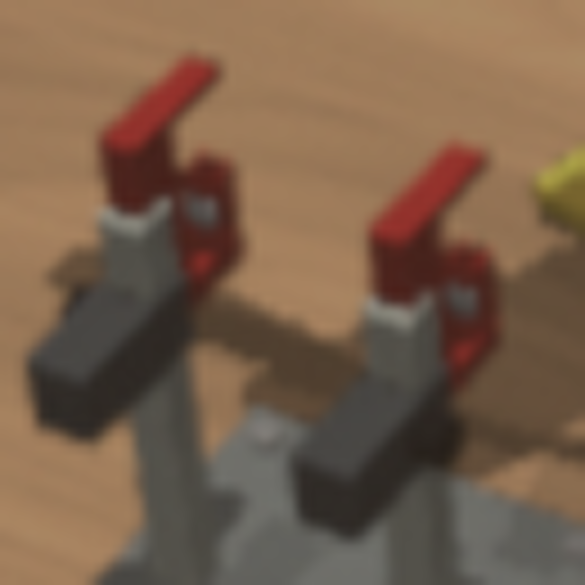

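```bash
cat > fit.py <<'E'
from h import *
from scipy.optimize import least_squares
def fit(c,s,W,S,ws=0.7):
    def f(p):
        M=R.from_euler('z',p[3]).as_matrix(); t=p[:3]; r=[]
        for u,v,X in W: r+=list(proj(c,M@(np.array(X)/1e3)+t)-(u,v))
        for u,v,X in S: r+=list(ws*(proj(s,M@(np.array(X)/1e3)+t)-(u,v)))
        return np.array(r)
    o=least_squares(f,[.553,-.2155,.14,0],loss='soft_l1')
    return o.x,f(o.x)
E
python3 - <<'E'
from fit import *
np.set_printoptions(precision=4,suppress=True)
c=eyes.read_camera("wrist"); s=eyes.read_camera("scene")
W=[(228,188,(-21,57,62)),(222,270,(-21,43,62)),(404,187,(7.5,57,62)),(392,270,(7.5,43,62)),(208,270,(-21,43,56)),
(137,160,(-21,57,22)),(190,159,(-9,57,22)),(186,230,(-9,43,22)),(128,230,(-21,43,22)),
(155,718,(-21,-43,62)),(150,790,(-21,-57,62)),(308,727,(7.5,-43,62)),(303,787,(7.5,-57,62)),
(85,628,(-21,-43,22)),(137,628,(-9,-43,22)),(133,680,(-9,-57,22)),(85,680,(-21,-57,22))]
W=[(410+a/4,95+b/4,X) for a,b,X in W]
S=[(190,57,(-21,-57,62)),(220,70,(-21,-43,62)),(455,145,(-21,43,62)),(487,157,(-21,57,62))]
S=[(215+a/9,145+b/9,X) for a,b,X in S]
for args in [(W,S),(W,[]),(W[:9],[]),(W[9:],[])]:
    x,r=fit(c,s,*args); print(x[:3],np.degrees(x[3])); print(r.reshape(-1,2).T)
print(status.get_obs()["eef_pos"])
E
```

```text
[ 0.5561 -0.2156  0.1455] 0.9351837905072539
[[ 0.4132 -0.9292  0.6274 -0.1892 -1.3837 -0.5029  1.8123  0.5741 -0.2033
   0.7749 -0.0922  0.6102 -0.9819 -0.0162  0.7031 -0.0403 -1.5355 -0.9625
  -0.4872 -1.0747 -0.6105]
 [ 0.0141  0.871  -0.4586  0.1797 -0.9078  0.0617  0.0554  0.3794  0.6263
   1.9237 -0.1688 -0.8637  0.0639 -1.0415 -1.241  -0.163   0.0301 -0.5914
  -0.6808 -0.7086 -0.6728]]
[ 0.556  -0.2156  0.1458] 0.9556502858520485
[[ 0.3909 -0.9468  0.6631 -0.1513 -1.4055 -0.5461  1.786   0.5523 -0.2414
   0.7843 -0.0787  0.6627 -0.9269 -0.025   0.7075 -0.0319 -1.5399]
 [ 0.0101  0.8931 -0.4793  0.1857 -0.8885  0.0511  0.0389  0.3817  0.6344
   2.0639 -0.0146 -0.7358  0.2063 -0.9449 -1.1489 -0.0597  0.1377]]
[ 0.5571 -0.2158  0.1439] 1.131195617631697
[[ 0.4396 -0.8075  0.3012 -0.4046 -1.2331 -0.3108  1.8992  0.7356  0.0595]
 [ 0.0217  0.6982 -0.5957 -0.132  -1.0614  0.118   0.06    0.2563  0.5532]]
[ 0.5568 -0.2173  0.1431] 1.5107494426803183
[[ 0.6993  0.0424  0.1013 -1.2641  0.1206  0.7031  0.135  -1.2279]
 [ 2.3356  0.0314 -0.7723 -0.0447 -0.4075 -0.7264  0.1896  0.4983]]
[ 0.4402 -0.213   0.2608]
```

Run:
```python
from h import *
goal([.481,-.2165,.1725],1)
c=eyes.read_camera("wrist")
for z in (.1,.15): print(z,atz(c,268,90,z),atz(c,238,130,z))
```

```text
t 5.65 pos [ 0.4402 -0.213   0.2608] d [-0.0036  0.0408  0.0882] rot [-0.   -0.03 -0.97] F [ 0.3 -0.  -4.5]
0.1 [ 0.38892504 -0.1247654   0.1       ] [ 0.35714141 -0.1619764   0.1       ]
0.15 [ 0.39738602 -0.12615227  0.15      ] [ 0.37082416 -0.15724983  0.15      ]
```

```bash
python3 -m jog '-0.0035 0.041 0 0 0 -1 0;-0.0035 0.041 0.04 0 0 -1 0;-0.0035 0.041 0.08 0 0 -1 0;-0.0035 0.041 0.088 0 0 -1 0;-0.0035 0.041 0.088 0 0 -1 0'; python3 -m jog '0 0 0 0 0 0 0;0 0 0 0 0 0 0'
python3 - <<'E'
from h import *
goal([.481,-.2165,.1725],1)
c=eyes.read_camera("wrist"); cv2.imwrite("pics/w8.png",c["image"][:,:,::-1])
crop(c,380,140,180,200,4,"pics/w9.png")
o=status.get_obs(); print(o["contact_force"],o["torque"])
E
```

```text
t: 6.2
eef_pos: [0.4801, -0.2172, 0.1722]
tool_rot: [-0.001, 0.701, 0.713, -0.001]
contact_force: [0.1, -0.6, -3.8]
gripper_width: 0.123
t: 6.4
eef_pos: [0.4823, -0.2182, 0.1749]
tool_rot: [0.002, 0.701, 0.713, 0.001]
contact_force: [0.1, -0.5, -4.5]
gripper_width: 0.119
t 6.4 pos [ 0.4823 -0.2182  0.1749] d [ 0.0018 -0.0013  0.0024] rot [ 0.21  0.04 -0.08] F [ 0.1 -0.5 -4.5]
[ 0.52133995  1.26292537 -4.19629652] [ 0.00559493  0.03387472 -0.0554443 ]
```

View pics/w8.png

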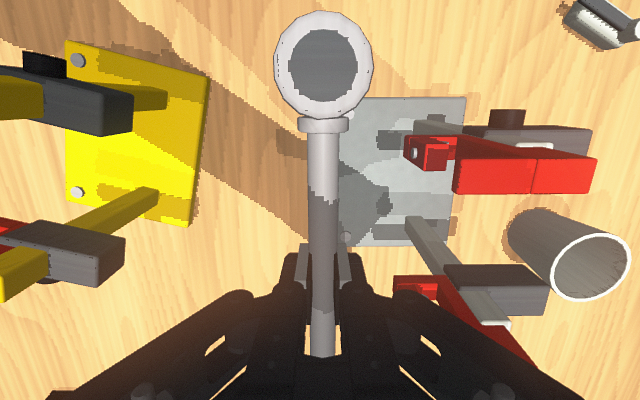

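View pics/w9.png

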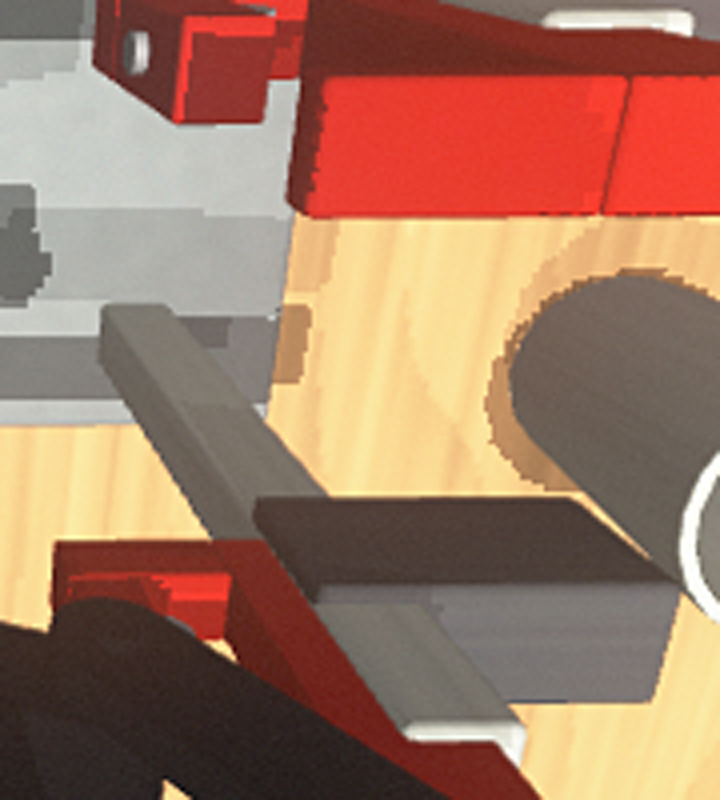

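Run:
```python
from fit import *
np.set_printoptions(precision=4,suppress=True)
c=eyes.read_camera("wrist")
W=[(322,78,(-21,57,62)),(308,215,(-21,43,62)),(628,77,(7.5,57,62)),(602,215,(7.5,43,62)),(290,204,(-21,43,56)),
(188,18,(-21,57,22)),(180,124,(-21,43,22)),(265,122,(-9,43,22)),(275,20,(-9,57,22))]
W=[(380+a/4,140+b/4,X) for a,b,X in W]
x,r=fit(c,None,W,[]); print(x[:3],np.degrees(x[3])); print(r.reshape(-1,2).T)
print(status.get_obs()["eef_pos"])
# grasped shank: check axis height / direction
```

```text
[ 0.557  -0.2155  0.1433] 1.703886362254824
[[ 1.3048  0.1648 -0.0051 -0.9302 -1.5691 -0.299  -0.8295  1.0112  1.7081]
 [ 0.1125  1.0616 -0.7889 -0.0416 -0.5766 -0.0031  0.5858  0.7328 -0.8678]]
[ 0.482  -0.2179  0.1744]
```

```bash
python3 -m jog '0.001 0.025 0.002 0 0 0 0;0.001 0.045 0.002 0 0 0 0;0.001 0.06 0.002 0 0 0 0;0.001 0.065 0.002 0 0 0 0;0.001 0.065 0.002 0 0 0 0'; python3 -m jog '0 0 0 0 0 0 0'
python3 - <<'E'
from h import *
goal([.5535,-.2165,.1725],1)
s=eyes.read_camera("scene"); crop(s,210,130,100,80,7,"pics/s10.png")
o=status.get_obs(); print(o["contact_force"],o["torque"])
E
```

```text
t: 7.0
eef_pos: [0.5465, -0.2155, 0.1713]
tool_rot: [0.0, 0.701, 0.713, 0.0]
contact_force: [-0.2, -0.4, -4.2]
gripper_width: 0.121
t: 7.1
eef_pos: [0.5451, -0.2159, 0.1711]
tool_rot: [-0.0, 0.702, 0.712, -0.0]
contact_force: [0.1, 0.6, -4.8]
gripper_width: 0.124
t 7.1 pos [ 0.5451 -0.2159  0.1711] d [-0.0008  0.0084 -0.0014] rot [-0.03 -0.01 -0.12] F [ 0.1  0.6 -4.8]
[ 0.22362613 -0.06430555 -4.33062245] [-0.00109569 -0.01050584  0.01650751]
```

View pics/s10.png

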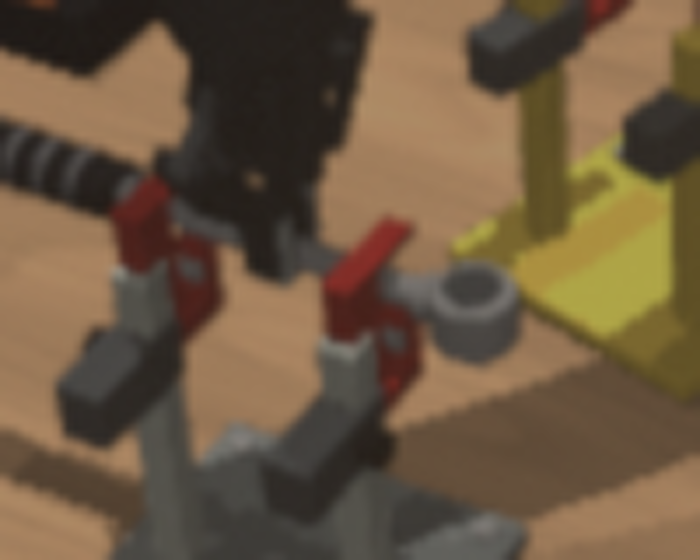

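```bash
python3 -m jog '0 0.004 0 0 0 0 0;0 0.007 0 0 0 0 0;0 0.008 0 0 0 0 0;0 0.008 0 0 0 0 0;0 0.008 0 0 0 0 0'; python3 -m jog '0 0.0015 0 0 0 0 0;0 0.0015 0 0 0 0 0;0 0.0015 0 0 0 0 0';  python3 -m jog '0 0.0015 0 0 0 0 0;0 0.0015 0 0 0 0 0;0 0.0015 0 0 0 0 0'
```

```text
t: 7.65
eef_pos: [0.5538, -0.2155, 0.1708]
tool_rot: [-0.0, 0.701, 0.713, -0.0]
contact_force: [0.2, 0.3, -4.8]
gripper_width: 0.124
t: 7.95
eef_pos: [0.555, -0.2156, 0.1707]
tool_rot: [-0.0, 0.702, 0.713, -0.0]
contact_force: [-1.8, -1.0, -4.1]
gripper_width: 0.121
t: 8.25
eef_pos: [0.5552, -0.2156, 0.1705]
tool_rot: [-0.001, 0.702, 0.713, -0.001]
contact_force: [-5.8, -0.7, -1.8]
gripper_width: 0.12
```

```bash
python3 -m jog '0 0 0 0 0 0 0;0 0 0 0 0 0 0'
python3 - <<'E'
from h import *
for i in range(4):
    o=status.get_obs(); print(o["eef_pos"],o["contact_force"].round(2),o["torque"].round(3))
    eyes.read_camera("top")
E
```

```text
t: 8.45
eef_pos: [0.5551, -0.2156, 0.1705]
tool_rot: [-0.002, 0.702, 0.713, -0.001]
contact_force: [-6.4, -0.3, -1.4]
gripper_width: 0.123
[ 0.55513773 -0.21559789  0.17053346] [-6.36 -0.26 -1.38] [-0.008  1.345  0.203]
[ 0.555136   -0.21558619  0.17052585] [-6.39  0.21 -1.47] [0.047 1.344 0.189]
[ 0.55514964 -0.21555297  0.17049729] [-5.39 -0.57 -2.43] [0.046 1.297 0.118]
[ 0.55515656 -0.21557301  0.1705268 ] [-6.15 -0.06 -1.97] [0.07  1.312 0.164]
```

```bash
python3 -m jog '0 -0.0015 0 0 0 -0.4 0;0 -0.0018 0.002 0 0 -0.4 0;0 -0.0018 0.004 0 0 -0.4 0;0 -0.0018 0.006 0 0 -0.4 0;0 -0.0018 0.006 0 0 -0.4 0';python3 -m jog '0 0 0.001 0 0 0 0;0 0 0.002 0 0 0 0;0 0 0.003 0 0 0 0;0 0 0.004 0 0 0 0;0 0 0.005 0 0 0 0'; python3 -m jog '0 0 0 0 0 0 0'
python3 - <<'E'
from h import *
o=status.get_obs(); print(o["eef_pos"],o["contact_force"].round(2),o["torque"].round(3))
E
```

```text
t: 9.15
eef_pos: [0.5551, -0.2154, 0.1645]
tool_rot: [-0.0, 0.699, 0.715, -0.0]
contact_force: [-1.0, -0.3, -5.7]
gripper_width: 0.122
t: 9.65
eef_pos: [0.5551, -0.2155, 0.1598]
tool_rot: [-0.0, 0.699, 0.715, -0.0]
contact_force: [-2.5, 0.5, -3.2]
gripper_width: 0.122
t: 9.75
eef_pos: [0.5551, -0.2154, 0.1597]
tool_rot: [-0.0, 0.699, 0.715, -0.0]
contact_force: [-1.9, -0.3, -3.7]
gripper_width: 0.122
[ 0.55512749 -0.21542939  0.15969233] [-1.93 -0.27 -3.7 ] [-0.079  0.556 -0.065]
```

```bash
python3 -m jog '0 -0.0003 0.002 0 0 0.1 0;0 -0.0003 0.004 0 0 0.1 0;0 -0.0003 0.005 0 0 0.1 0;0 -0.0003 0.006 0 0 0.1 0;0 -0.0003 0.007 0 0 0.1 0';python3 -m jog '0 0 0.001 0 0 0 0;0 0 0.002 0 0 0 0;0 0 0.003 0 0 0 0;0 0 0.004 0 0 0 0'; python3 -m jog '0 0 0 0 0 0 0'
python3 - <<'E'
from h import *
o=status.get_obs(); print(o["eef_pos"],o["contact_force"].round(2),o["torque"].round(3))
E
```

```text
t: 10.25
eef_pos: [0.5551, -0.2154, 0.1528]
tool_rot: [0.0, 0.699, 0.715, 0.0]
contact_force: [-1.6, 0.9, -3.0]
gripper_width: 0.125
t: 10.65
eef_pos: [0.5552, -0.2155, 0.1492]
tool_rot: [0.0, 0.7, 0.715, 0.0]
contact_force: [-2.4, 1.7, 4.6]
gripper_width: 0.123
t: 10.75
eef_pos: [0.5551, -0.2154, 0.1493]
tool_rot: [0.0, 0.7, 0.715, 0.0]
contact_force: [-0.9, 1.0, 0.2]
gripper_width: 0.122
[ 0.5551398  -0.21543454  0.14925794] [-0.89  0.99  0.23] [ 0.23   0.294 -0.012]
```

```bash
python3 -m jog '0 0 0.001 0 0 0 0;0 0 0.002 0 0 0 0;0 0 0.003 0 0 0 0'; python3 -m jog '0 0 0.001 0 0 0 0;0 0 0.002 0 0 0 0'
python3 - <<'E'
from h import *
o=status.get_obs(); print(o["eef_pos"],o["contact_force"].round(2),o["torque"].round(3))
E
```

```text
t: 11.05
eef_pos: [0.5552, -0.2155, 0.1469]
tool_rot: [0.0, 0.7, 0.715, 0.001]
contact_force: [-3.7, 2.6, 7.9]
gripper_width: 0.124
t: 11.25
eef_pos: [0.5552, -0.2155, 0.1449]
tool_rot: [0.0, 0.7, 0.715, 0.001]
contact_force: [-3.7, 2.1, 6.8]
gripper_width: 0.121
[ 0.55524975 -0.2154879   0.14489799] [-3.68  2.1   6.77] [0.529 0.65  0.006]
```

```bash
python3 -m jog '0 0 0.001 0 0 0 0;0 0 0.002 0 0 0 0;0 0 0.003 0 0 0 0'; python3 -m jog '0 0 0.001 0 0 0 0;0 0 0.002 0 0 0 0;0 0 0.003 0 0 0 0'
python3 - <<'E'
from h import *
o=status.get_obs(); print(o["eef_pos"],o["contact_force"].round(2),o["torque"].round(3))
E
```

```text
t: 11.55
eef_pos: [0.5552, -0.2155, 0.1416]
tool_rot: [0.0, 0.7, 0.715, 0.0]
contact_force: [-1.9, 1.3, 3.4]
gripper_width: 0.121
t: 11.85
eef_pos: [0.5552, -0.2155, 0.1377]
tool_rot: [0.0, 0.699, 0.715, 0.0]
contact_force: [0.0, -0.1, -1.6]
gripper_width: 0.123
[ 0.55515983 -0.21546891  0.13766801] [ 0.02 -0.1  -1.64] [ 0.081 -0.11   0.022]
```

```bash
python3 -m jog '0 0 0.0005 0 0 0 0;0 0 0.001 0 0 0 0;0 0 0.0015 0 0 0 0;0 0 0.002 0 0 0 0'; python3 -m jog '0 0 0.0005 0 0 0 0;0 0 0.001 0 0 0 0'
python3 - <<'E'
from h import *
o=status.get_obs(); print(o["eef_pos"],o["contact_force"].round(2),o["torque"].round(3))
E
```

```text
t: 12.25
eef_pos: [0.5551, -0.2155, 0.1357]
tool_rot: [0.0, 0.7, 0.715, 0.0]
contact_force: [2.3, -0.8, -5.6]
gripper_width: 0.121
t: 12.45
eef_pos: [0.5548, -0.2154, 0.1348]
tool_rot: [-0.0, 0.7, 0.715, -0.0]
contact_force: [0.2, 1.4, -1.2]
gripper_width: 0.122
[ 0.55480732 -0.21544311  0.13480134] [ 0.24  1.35 -1.19] [ 0.077 -0.117  0.108]
```

```bash
python3 -m jog '0 0 0.0005 0 0 0 0;0 0 0.0005 0 0 0 0;0 0 0.0005 0 0 0 0'; python3 -m jog '0 0 0.0005 0 0 0 0;0 0 0.0005 0 0 0 0;0 0 0.0005 0 0 0 0'
python3 - <<'E'
from h import *
o=status.get_obs(); print(o["eef_pos"],o["contact_force"].round(2),o["torque"].round(3))
E
```

```text
t: 12.75
eef_pos: [0.5548, -0.2155, 0.1347]
tool_rot: [-0.0, 0.7, 0.715, 0.0]
contact_force: [-1.0, 2.0, 1.4]
gripper_width: 0.118
t: 13.05
eef_pos: [0.5549, -0.2155, 0.1347]
tool_rot: [-0.0, 0.7, 0.715, 0.0]
contact_force: [-2.5, 2.4, 6.2]
gripper_width: 0.121
[ 0.55487815 -0.21546721  0.13465394] [-2.55  2.37  6.18] [0.464 0.492 0.05 ]
```

```bash
python3 -m jog '0 0 0.0005 0 0 0 0;0 0 0.0005 0 0 0 0;0 0 0.0005 0 0 0 0'; python3 -m jog '0 0 0.0004 0 0 0 0;0 0 0.0004 0 0 0 0;0 0 0.0004 0 0 0 0;0 0 0.0004 0 0 0 0;0 0 0.0004 0 0 0 0'
python3 - <<'E'
from h import *
o=status.get_obs(); print(o["eef_pos"],o["contact_force"].round(2),o["torque"].round(3)) 
c=eyes.read_camera("wrist"); cv2.imwrite("pics/w11.png",c["image"][:,:,::-1])
s=eyes.read_camera("scene"); crop(s,210,130,100,80,7,"pics/s11.png")
o=status.get_obs(); print(o["eef_pos"],o["contact_force"].round(2),o["torque"].round(3))
E
```

```text
t: 13.35
eef_pos: [0.5549, -0.2155, 0.1346]
tool_rot: [-0.0, 0.7, 0.715, 0.001]
contact_force: [-3.4, 3.4, 10.7]
gripper_width: 0.119
t: 13.85
eef_pos: [0.5549, -0.2155, 0.1345]
tool_rot: [-0.0, 0.7, 0.715, 0.001]
contact_force: [-4.7, 2.9, 14.0]
gripper_width: 0.119
[ 0.55492895 -0.21550758  0.13453351] [-4.72  2.93 13.95] [0.826 1.042 0.074]
[ 0.55490874 -0.21549733  0.13451961] [-4.97  3.55 13.27] [0.791 1.076 0.079]
```

View pics/w11.png

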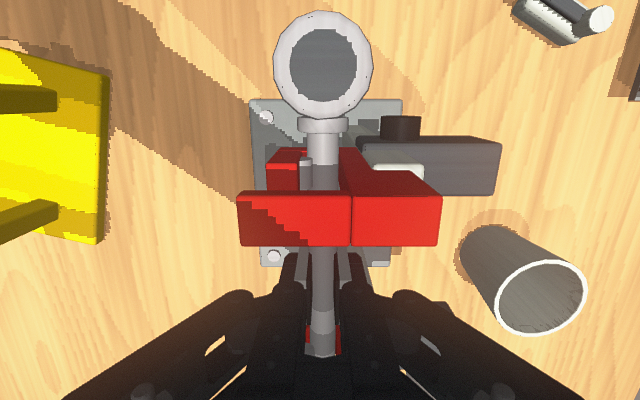

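View pics/s11.png

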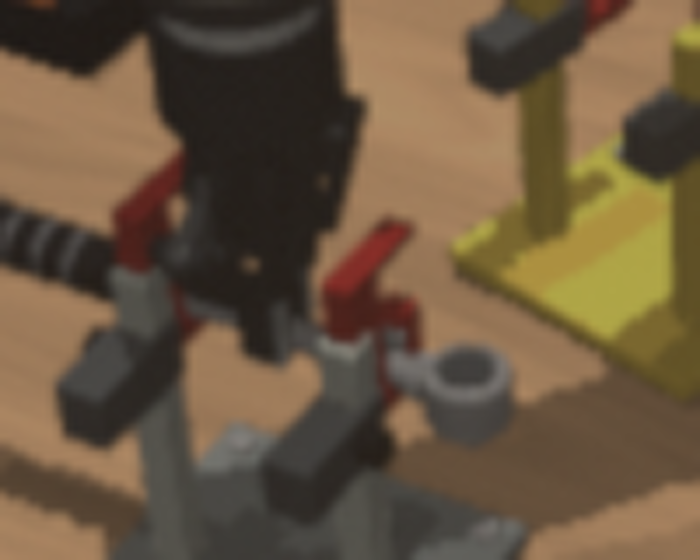

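```bash
python3 -m jog '0 -0.0003 0.0004 0 0 0 0;0 -0.0003 0.0004 0 0 0 0;0 -0.0003 0.0004 0 0 0 0;0 -0.0003 0.0004 0 0 0 0'
python3 - <<'E'
from h import *
o=status.get_obs(); print(o["eef_pos"],o["contact_force"].round(2),o["torque"].round(3))
E
python3 -m jog '0 -0.0003 -0.0005 0 0 0 0;0 -0.0003 -0.001 0 0 0 0;0 -0.0003 -0.001 0 0 0 0;0 -0.0003 -0.001 0 0 0 0'
```

```text
t: 14.35
eef_pos: [0.5549, -0.2155, 0.1345]
tool_rot: [0.0, 0.7, 0.715, 0.001]
contact_force: [-4.4, 4.1, 15.4]
gripper_width: 0.119
[ 0.55490679 -0.21550925  0.13449442] [-4.44  4.14 15.4 ] [0.904 1.051 0.079]
t: 14.75
eef_pos: [0.5548, -0.2155, 0.1346]
tool_rot: [0.0, 0.7, 0.715, 0.001]
contact_force: [-0.8, 2.0, 7.3]
gripper_width: 0.121
```

```bash
python3 -m jog '0 -0.0003 -0.0004 0 0 0 0;0 -0.0003 -0.0008 0 0 0 0;0 -0.0003 -0.0008 0 0 0 0';python3 -m jog '0 0 0 0 0 0 0.012;0 0 0 0 0 0 0.016;0 0 0 0 0 0 0.02;0 0 0 0 0 0 0.03;0 0 0 0 0 0 0.04' 20;python3 -m jog '0 0 0 0 0 0 0.04;0 0 0 0 0 0 0.04;0 0 0 0 0 0 0.04'
python3 - <<'E'
from h import *
c=eyes.read_camera("wrist"); cv2.imwrite("pics/w12.png",c["image"][:,:,::-1])
E
```

```text
t: 15.05
eef_pos: [0.5548, -0.2155, 0.1347]
tool_rot: [0.001, 0.699, 0.715, 0.0]
contact_force: [1.7, 2.7, 2.5]
gripper_width: 0.122
t: 15.55
eef_pos: [0.5533, -0.2157, 0.1341]
tool_rot: [-0.0, 0.7, 0.714, -0.0]
contact_force: [0.3, -0.3, 0.0]
gripper_width: 0.47
t: 15.85
eef_pos: [0.5539, -0.2155, 0.1344]
tool_rot: [-0.0, 0.7, 0.715, -0.0]
contact_force: [-0.6, 0.2, -0.1]
gripper_width: 0.471
```

View pics/w12.png

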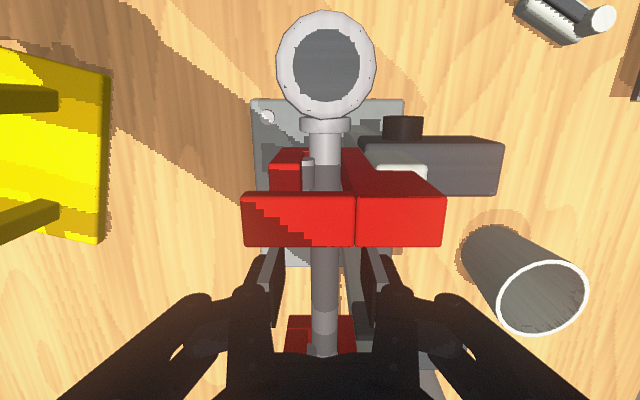

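```bash
python3 -m jog '0 0 -0.015 0 0 0 0.04;0 0 -0.035 0 0 0 0.04;0 0 -0.07 0 0 0 0.04;0 0 -0.11 0 0 0 0.04;0 0 -0.15 0 0 0 0.04'; python3 -m jog '0 -0.05 -0.02 0 0 0 0.04;0 -0.1 -0.02 0 0 0 0.04;0 -0.12 -0.02 0 0 0 0.04;0 -0.12 -0.02 0 0 0 0.04;0 -0.12 -0.02 0 0 0 0.04'
python3 - <<'E'
from h import *
c=eyes.read_camera("wrist"); cv2.imwrite("pics/w13.png",c["image"][:,:,::-1])
s=eyes.read_camera("scene"); crop(s,210,130,100,80,7,"pics/s13.png"); cv2.imwrite("pics/s14.png",s["image"][:,:,::-1])
E
```

```text
t: 16.4
eef_pos: [0.5536, -0.2158, 0.2869]
tool_rot: [0.0, 0.7, 0.714, -0.0]
contact_force: [1.5, -0.9, -0.2]
gripper_width: 0.464
t: 16.9
eef_pos: [0.4343, -0.218, 0.3055]
tool_rot: [0.001, 0.7, 0.715, 0.001]
contact_force: [-0.0, -0.1, -0.3]
gripper_width: 0.47
```

View pics/w13.png

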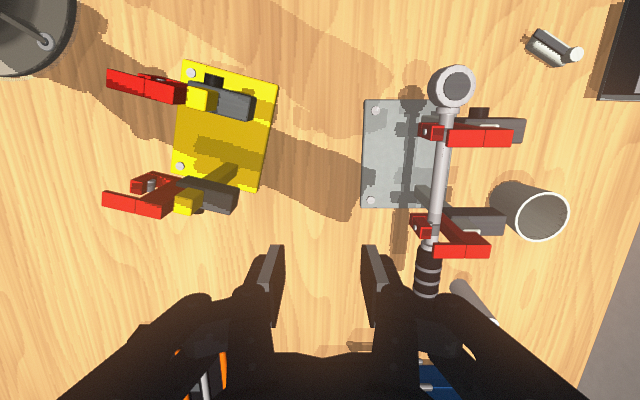

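View pics/s13.png

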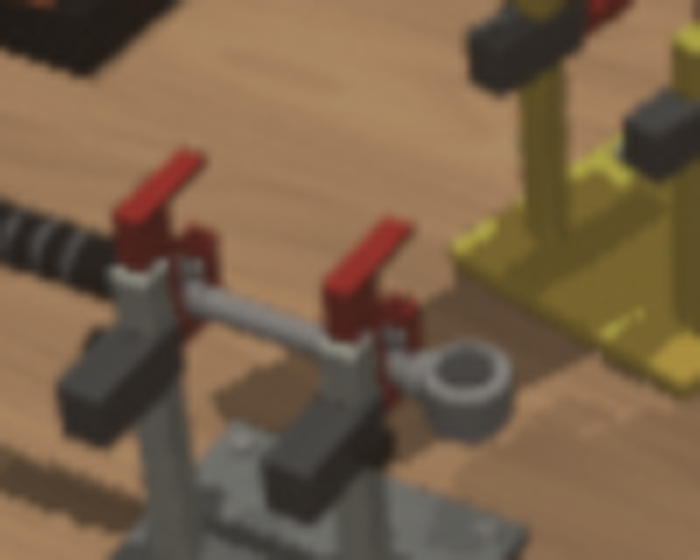

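View pics/s14.png

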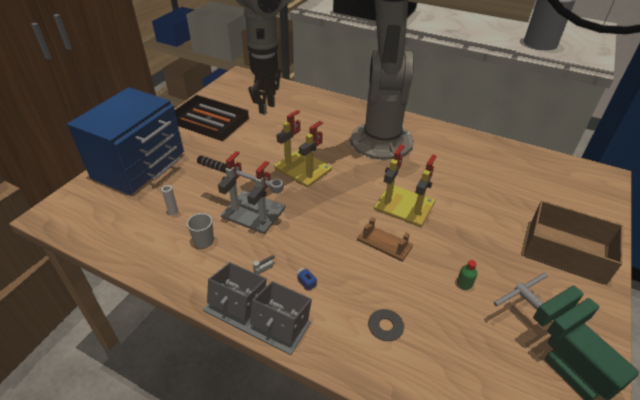

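Run:
```python
from h import *
c=eyes.read_camera("wrist"); crop(c,390,60,150,250,3,"pics/w15.png")
for y in (.05,-.05): 
  for z in (.1457,.155): print(y,z,proj(c,[.555-y*.02,-.2155+y,z]))
for y in (.069,-.069): print(proj(c,[.555-y*.02,-.2155+y,.1457]))
```

```text
0.05 0.1457 [443.49174304 131.19064968]
0.05 0.155 [447.21721459 132.17754001]
-0.05 0.1457 [431.8110438  224.75713194]
-0.05 0.155 [434.84794536 228.23153624]
[445.9959123  111.13137891]
[429.83964594 240.54871765]
```

View pics/w15.png

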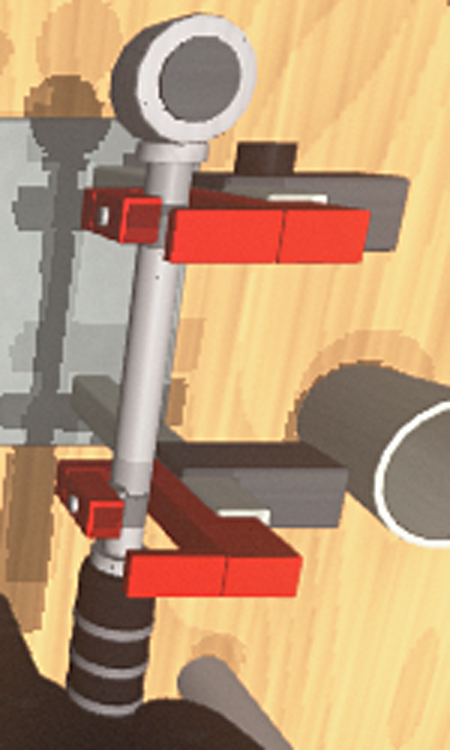

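```bash
python3 -c "
from station import workorder; print(workorder.hand_in())"
```

```text
the job is handed in; nothing more can be done
None
```

The torque wrench is hanging by its shank in both red hooks of the grey-based rack, and the job is handed in at about 17 s on the robot's clock. I don't have a verdict, because the hand-in reports none.

- **Finding the seat:** I brought the wrench in through the mouth and felt the back wall with about 6 N. I then turned it about 0.4° so both hooks touched evenly. The seat came out near (0.555, -0.2155, 0.146). The image fits put it within about 2 mm of that.
- **Pressing it home:** It passed the rollers at about 12 N and then met a rigid floor. I pushed down on the floor with about 20 N (wrist reading 15.4 N plus the wrench's weight), under the 30 N limit. I then eased off, let go and withdrew.
- **Last checks:** In the wrist picture the collars are within about 2–3 mm of where a seated, centred wrench should show them, and the shank sits behind both lips. The wrist force is near zero with the gripper clear. No bystander looks moved in the scene picture; that is by eye only.
- **Load split:** The moment readings suggest the head hook carried somewhat more of the push than the handle hook, roughly 60/40. I did not measure the two separately.

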